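# Clamp a metal tag and strike the marking punch down with a mallet

## Robot

A 6-joint arm with a two-finger parallel gripper is mounted at the origin on a cart in front of the work surface, level with it; the furniture and walls round the work are solid. World frame = base frame: x ahead of the robot, y to its left, z up, the work surface at z = 0. Lengths are in m, angles in rad, forces in N, time in s.
With the tool pointing down it reaches from about 0.4 to 0.825 m from the base axis. Payload 7 kg.
Tool frame: the origin (TCP) lies midway between the tips of the shut fingers; the grasp point (between the pads) lies 19 mm behind it; z points along the fingers, x is the direction in which the jaws open and shut, and the axes are right-handed (so a half turn about z gives the same grasp; the last joint's range is limited). The gripper opens to 88 mm and grips with 3 to 60 N. Pads are 19 mm wide; open, the fingers measure 130 mm over their backs; the gripper's body (78 mm by 193 mm) begins 47 mm behind the grasp point.
Start: joints at [1.522, 0.359, 0.012, 0, -1.224, -0.288], TCP at [0.223, 0.637, 0.227] pointing down, gripper open.
Joint ranges: [-3.07, 3.07], [-1.43, 2.12], [-1.02, 1.25], [-3.03, 1.67], [-3.05, -0], [-3.03, 3.03]. Speed limits (rad/s): [2.39, 2.39, 3.01, 3.14, 3.14, 3.14].

## Interface

Orientations are given as [roll, pitch, yaw] about the fixed x, y, z axes, in that order (R = Rz(yaw) Ry(pitch) Rx(roll)).
In Python, from station import status, eyes, workorder gives the robot as it stands.
- The arm moves only by the shell command python3 -m jog 'ROWS' [OPENING] [FORCE]. ROWS is JSON, a list of rows, each a list of 6 numbers: the shift along the world's x, y, z in mm, then the turn, a rotation vector about the world's x, y, z in rad. A call has 1 to 12 rows; each row shifts and turns the pose as measured when the row begins; what a row does not reach is not made up. A row lasts 1/10 s, in which the tool goes at most 50 mm and 8.59 degrees, less where a joint would pass 70% of its speed; a pose out of reach is approached as far as the arm can. A call with a gripper value outside its range is refused whole. OPENING is the opening, from 0 (shut) to 1 (fully open), set as the call begins (- or left out, the last holds). The fingers move at their own pace and stop on an object; FORCE is the grip in N (left out, the last holds). Time passes only in rows, so rows that do not move let the fingers close. It gives the time, the measured TCP pose, the force and the opening at its end, in the units of the state.
- status.get_state(): the state, without advancing time (a new reading comes with each control period).
- eyes.grab_frame(name): name is "scene" or "top"; returns the picture (400x640x3 uint8, blue, green, red); there is no depth.
- eyes.calibration(name): a dict with "camera_matrix" (3x3 intrinsics, pixels), "cam_to_world" (4x4, takes a point from camera to world coordinates). Camera axes: x right, y up, looking along -z (the intrinsics and any distortion apply to the point x, -y, -z); pixel columns grow to the right and rows downward; lengths in m; the calibration is good to about 2 mm. A picture is of the moment at which its call begins. calibration takes no time and is no camera call.
- workorder.job_done(): hands the job in, once; it reports no verdict.
The state is a dict: "t": time; "q": joint angles; "qd": joint speeds; "joint_efforts": joint torques, N m; "eef_pos": TCP position; "ee_rot": TCP orientation; "force": force on the tool from outside, world axes, zero at the start; "moment": the same for the moment, N m; "width": finger opening in m.
Only numpy, scipy, OpenCV 4.12 (cv2) and the standard library are available. Lean on these libraries where they do the work, as an engineer would, in place of code of your own. Each camera call takes 0.05 s, during which the arm holds its last target. There are 200 camera calls.

## Task

Mark the metal tag in the marking stand: first throw the stand's clamp lever round until its pointer sits in the notch between the two ridges. Then draw the mallet out of its holster by the head, stand it on the bench clear of the holster and let go, take it again by its handle, and strike the sprung punch smartly down with the mallet's face until it is fully home (a quick blow or blows, not a slow push). Finally stand the mallet on that same face on the bench, clear of the holster, leaving the lever in its notch and the punch down.

Things in the scene. Friction and masses are not known exactly. Their poses are not given: they have to be found in the camera images.
- mallet: Mallet, 0.32 kg, standing on its striking face: upright round head 50 mm across, 76 mm tall (steel, white plastic faces); handle leaves its side at half height. Origin: centre of the face it stands on; z up the head, x along the handle. Handle axis at z = 38 mm, black grip 24 x 24 mm from x = 45 to 120 mm, neck 16 mm wide before it; mass centre near x = 7 mm. Handle starts hidden in the holster.
- mallet_grip (a point): Point on the axis of the mallet's handle, 80 mm from the head's axis, 38 mm above the face; grip the handle here. Axes as mallet.
- mallet_head (a point): Point on the axis of the mallet's head, 52 mm above the face it stands on (24 mm below its top). Axes as mallet.
- holster: Fixed aluminium hood over the mallet's handle: 101 mm long, 56 wide, 65 high, walls 4 mm, inside 48 mm wide and 61 high, no floor, back closed, low foot flanges to 48 mm either side of its axis. Origin: on the bench under the middle of its open mouth; x points into the hood, so the mallet comes out towards -x. The head's axis starts about 34 mm in front of the mouth.
- stand: Fixed marking stand. Origin: on the bench under the punch axis; x from the lever side to the column side, z up. Grey base plate 12 mm thick from x = -165 to 75 mm, 110 mm wide, its front 85 mm 136 mm wide; anvil with a metal tag under the punch; column at x = 37 to 63 mm and an arm that guides the punch, top at 81 mm.
- punch_top (a point): Centre of the flat top of the punch's dark steel button, 32 mm in diameter, the highest thing on the stand: 110 mm above the bench when up, 96 mm when fully home. z up.
- punch (a joint): Travel of the punch: 0 up, 0.014 m fully home. It is sprung but stiff and stays where it is driven; moving it takes about 9 to 13 N.
- clamp_lever (a joint): Angle of the clamp lever about its upright pivot, -0.85 to 0.85 rad, anticlockwise from above positive; 0: lever along the stand's -x. Friction holds it where it is left (about 2.5 N at the knob).
- lever_pivot (a point): On the lever's upright pivot axis, 55 mm from the punch axis on the stand's -x side, 22 mm above the bench.
- lever_knob (a point): On the axis of the upright black knob of the lever, 66 mm from the pivot, 58 mm above the bench. The knob is 20 mm in diameter and its top is 74 mm above the bench.
- lever_pointer (a point): Underside of the lever's pointer (6 mm wide bar, under and beyond the knob), 88 mm from the pivot, 22 mm above the bench.
- notch (a point): Middle of the notch: the 14 mm wide gap between two low dark radial ridges on a small plate set at some angle round the pivot, 88 mm from the pivot, 22 mm above the bench, just under the pointer's path.

How it is judged:
On the way, in this order (a step that is already met when the one before it is completed fails the run):
1. the lever's pointer is in the notch (within 9 mm of its middle) (horizontal distance between lever_pointer and notch below 0.009 m), for 0.2 s.
2. the mallet stands on its face on the bench, its handle out of the holster, with no finger touching it (angle between mallet's own z axis and vertical below 0.15 rad and height (world z) of mallet between -0.004 and 0.006 m and linear speed of mallet below 0.03 m/s and contact force between the fingers and mallet below 0.1 N and (x of mallet_grip in the frame of holster below -0.03 m or horizontal distance between mallet_grip and holster above 0.12 m)), for 0.2 s.
3. the punch is driven down at more than 0.08 m/s by the mallet's face while the mallet is held by its handle (hand at least 45 mm from the head's axis) (velocity of joint punch above 0.08 m/s and distance between mallet and punch_top below 0.022 m and x of the grasp point in the frame of mallet above 0.045 m).
At the end, for the whole second after the job is handed in: The punch is home (driven at least 12 of its 14 mm), the lever's pointer is within 9 mm of the notch's middle, and the mallet stands released and still on its striking face on the bench (within 0.15 rad of upright) with its handle out of the holster (all of step 2 and horizontal distance between lever_pointer and notch below 0.009 m and value of joint punch above 0.012 m); the robot touches nothing.
It also fails if it takes over 54 s, if anything falls off the work surface, if the arm or the gripper's body presses on something with over 40 N, if the wrist force passes 120 N, or if a joint passes its speed limit or range.

## Working session

There is one attempt and no reset: what is moved stays moved. The work goes in short steps, Python scripts to look and compute and a shell command to move; the robot and the scene stay as the last step left them, time stands still between calls to the robot, and variables do not carry over. Pictures are saved under pics/ and viewed, about 8 in all and at most 12, crops included, and the job is handed in when it is done.

```bash
ls; mkdir -p pics
cat > h.py <<'E'
import numpy as np, cv2
from station import status, eyes, workorder
def grab(n,f=None):
    im=np.array(eyes.grab_frame(n)); 
    if f: cv2.imwrite('pics/'+f+'.png',im)
    return im
def proj(n,P):
    c=eyes.calibration(n);K=np.array(c["camera_matrix"]);T=np.linalg.inv(np.array(c["cam_to_world"]))
    P=np.atleast_2d(P);p=P@T[:3,:3].T+T[:3,3];p=p*[1,-1,-1];q=p@K.T
    return q[:,:2]/q[:,2:]
def ray(n,uv,z):
    c=eyes.calibration(n);K=np.array(c["camera_matrix"]);T=np.array(c["cam_to_world"])
    uv=np.atleast_2d(uv).astype(float);d=np.c_[uv,np.ones(len(uv))]@np.linalg.inv(K).T*[1,-1,-1]
    d=d@T[:3,:3].T;o=T[:3,3];return o+d*((z-o[2])/d[:,2])[:,None]
E
python3 - <<'E'
from h import *
for n in("scene","top"):
    im=grab(n,n+'0');c=eyes.calibration(n);print(n,{k:np.round(v,3).tolist() if not isinstance(v,str) else v for k,v in c.items()})
s=status.get_state();print(s)
a=cv2.imread('pics/scene0.png');b=cv2.imread('pics/top0.png')
E
```

```text
pics
scene {'camera_matrix': [[510.632, 0.0, 310.752], [0.0, 510.632, 193.949], [0.0, 0.0, 1.0]], 'cam_to_world': [[0.615, 0.573, -0.542, -0.046], [-0.788, 0.46, -0.409, -0.336], [0.015, 0.679, 0.734, 0.882], [0.0, 0.0, 0.0, 1.0]]}
top {'camera_matrix': [[489.53, 0.0, 314.068], [0.0, 489.53, 201.146], [0.0, 0.0, 1.0]], 'cam_to_world': [[0.021, 0.988, -0.153, 0.386], [-1.0, 0.023, 0.011, 0.103], [0.015, 0.153, 0.988, 0.997], [0.0, 0.0, 0.0, 1.0]]}
{'t': 0.1, 'q': array([ 1.52211378e+00,  3.59319331e-01,  1.11492757e-02, -2.74822205e-04,
       -1.22411808e+00, -2.88119419e-01]), 'qd': array([-0.00013883, -0.00129395,  0.00291856,  0.00220546,  0.00018474,
        0.00256947]), 'joint_efforts': array([-1.30399680e-03, -5.84166312e+01,  2.93749040e+01,  7.01554477e+00,
        1.01232881e-02, -4.22094922e-05]), 'eef_pos': array([0.22294798, 0.6366512 , 0.22571931]), 'ee_rot': array([-3.14141644e+00, -1.50373205e-03, -1.90769199e+00]), 'force': array([ 0.77643545, -0.69189852, -0.45251998]), 'moment': array([-0.00331059, -0.01069172,  0.01921014]), 'width': 0.0879366688373505}
```

View pics/top0.png

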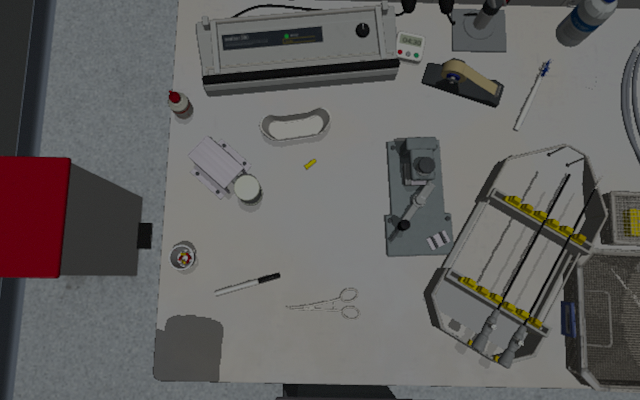

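View pics/scene0.png

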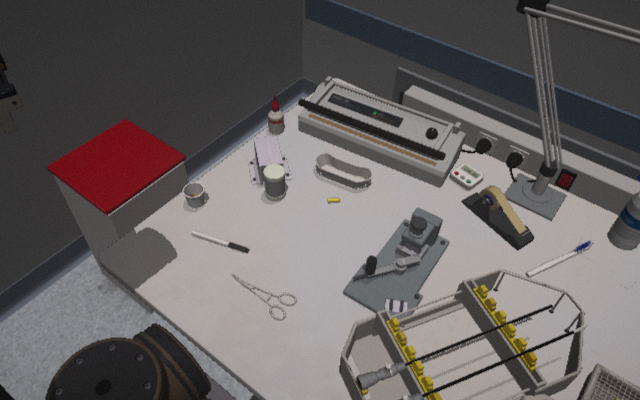

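The top view shows the mallet head at about (247,187), with the holster up and left of it at (217,163). The punch is at (424,165), the lever knob at (403,226) and the notch plate at about (438,240). Next I'll zoom in.

Run:
```python
from h import *
t=cv2.imread('pics/top0.png');s=cv2.imread('pics/scene0.png')
f=lambda im,x,y,w,h,k:cv2.resize(im[y:y+h,x:x+w],None,fx=k,fy=k,interpolation=cv2.INTER_CUBIC)
a=f(t,380,130,80,130,4.6)[:598];b=f(t,185,130,86,80,5)[:400,:430]
o=np.zeros((598,800,3),np.uint8);o[:a.shape[0],:a.shape[1]]=a;o[:b.shape[0],370:370+b.shape[1]]=b
c=f(s,240,130,60,70,2.8);o[400:596,370:370+c.shape[1]]=c
c=f(s,345,205,105,110,1.78);o[400:400+c.shape[0],560:560+c.shape[1]]=c
cv2.imwrite('pics/c1.png',o)
print(proj('top',[[.223,.637,.226],[0.3,0.3,0],[0.6,0.2,0],[0.6,-.2,0]]))
uv=np.array([[247,187],[424,165],[403,226],[423,187],[438,240]],float)
for p,z in zip(uv,[.076,.11,.074,.03,.022]):print(ray('top',p,z))
```

```text
[[-53.29122448 379.59009975]
 [206.39933241 318.66519897]
 [262.60343623 171.67976661]
 [454.45944203 176.30739437]]
[[0.5531041  0.22123452 0.076     ]]
[[ 0.59648135 -0.1100995   0.11      ]]
[[ 0.48540602 -0.07721551  0.074     ]]
[[ 0.5700069  -0.12672495  0.03      ]]
[[ 0.46450938 -0.15733873  0.022     ]]
```

View pics/c1.png

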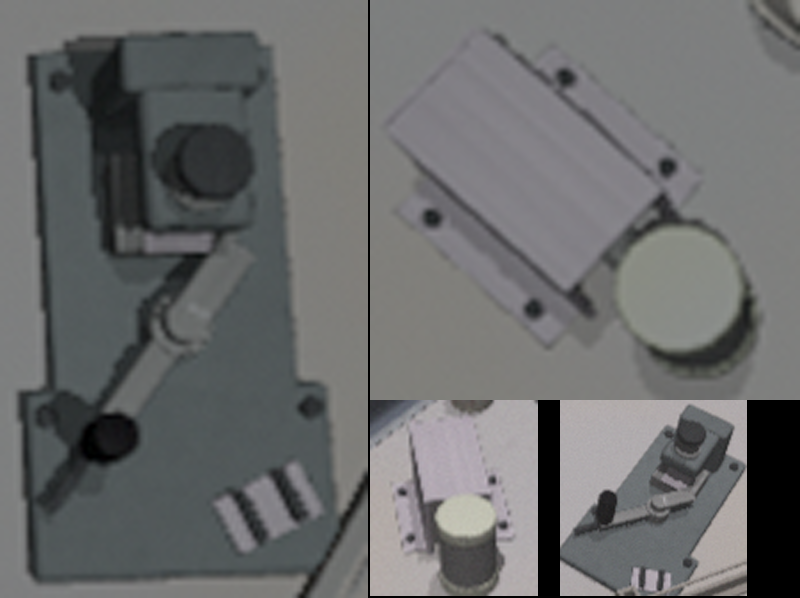

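Run:
```python
from h import *
A=lambda p:np.array(p,float)/4.6+[380,130]-.5+.5/4.6
B=lambda p:(np.array(p,float)-[370,0])/5+[185,130]
R=lambda p,z:ray('top',p,z)[0]
pt=R(A([215,160]),.110);pv=R(A([182,322]),.035);kn=R(A([117,437]),.074);no=R(A([266,506]),.024)
hb=[R(A(p),.012) for p in([38,580],[335,565],[28,55],[270,50],[20,395],[325,385])]
print('punch',pt,'pivot',pv,'knob',kn,'notch',no);print(np.round(hb,4))
print('dist',np.linalg.norm((pt-pv)[:2]),np.linalg.norm((kn-pv)[:2]),np.linalg.norm((no-pv)[:2]))
d=(pt-pv)[:2];print('standyaw',np.arctan2(d[1],d[0]))
for n,p in(('k',kn),('n',no)):
    e=(p-pv)[:2];print(n,np.arctan2(-e[1],-e[0]))
m=R(B([680,287]),.076);print('mallet',m)
H=[R(B(p),.065) for p in([567,292],[665,192],[388,125],[482,32])];print(np.round(H,4))
mo=(H[0]+H[1])/2;bk=(H[2]+H[3])/2;e=(bk-mo)[:2];print('mouth',mo,'len',np.linalg.norm(e),'yaw',np.arctan2(e[1],e[0]),'wid',np.linalg.norm(H[0]-H[1]))
print('m-mouth',np.linalg.norm((mo-m)[:2]),np.arctan2(*(mo-m)[1::-1]))
# scene check
print(proj('scene',[pt,pv,kn,no,m,mo]))
```

```text
punch [ 0.59775128 -0.1145002   0.11      ] pivot [ 0.54326946 -0.11754887  0.035     ] knob [ 0.48814999 -0.08112409  0.074     ] notch [ 0.46510368 -0.15568622  0.024     ]
[[ 0.4315 -0.0585  0.012 ]
 [ 0.4409 -0.1887  0.012 ]
 [ 0.6677 -0.0544  0.012 ]
 [ 0.6728 -0.1643  0.012 ]
 [ 0.5127 -0.0507  0.012 ]
 [ 0.5203 -0.186   0.012 ]]
dist 0.0545670564138963 0.06606753772763964 0.08697324819440984
standyaw 0.05589920665150072
k -0.5839532056227008
n 0.4539236132026601
mallet [0.55232868 0.22120165 0.076     ]
[[0.5513 0.266  0.065 ]
 [0.5917 0.23   0.065 ]
 [0.6157 0.3388 0.065 ]
 [0.654  0.3044 0.065 ]]
mouth [0.57148414 0.24802537 0.065     ] len 0.0970930745112778 yaw 0.8600124642562489 wid 0.05409636788148922
m-mouth 0.03296124612150625 0.9506539236348389
[[417.07171299 221.15771499]
 [398.61123083 261.89475005]
 [370.38954882 258.87675856]
 [393.614872   301.6742603 ]
 [273.4663935  170.94565829]
 [270.25809626 164.63316437]]
```

The top and scene rays agree: the pivot, knob and notch distances measure 54.6, 66 and 87 mm, against the specified 55, 66 and 88 mm. I'll deal with the lever first.

```bash
python3 -m jog '[[15,-47,0,0,0,0.03],[15,-47,0,0,0,0.03],[15,-47,0,0,0,0.03],[15,-47,0,0,0,0.03],[15,-47,0,0,0,0.03],[15,-47,0,0,0,0.03],[17,-47,0,0,0,0.03],[17,-47,0,0,0,0.03],[17,-47,0,0,0,0.03],[20,-45,0,0,0,0.03],[20,-45,0,0,0,0.03],[20,-45,0,0,0,0.03]]' 0.5 30
```

```text
t: 1.3
eef_pos: [0.4184, 0.0722, 0.2199]
ee_rot: [-3.139, -0.007, -1.524]
force: [1.6, 0.3, 0.5]
width: 0.0437
```

```bash
python3 -m jog '[[17,-40,-10,0,0,-0.02],[18,-40,-15,0,0,-0.02],[18,-40,-15,0,0,0],[17,-33,-20,0,0,0],[0,0,-40,0,0,0],[0,0,0,0,0,0]]'
python3 - <<'E'
from h import *
grab('top','t2');print(status.get_state()['eef_pos'])
im=cv2.imread('pics/t2.png');cv2.imwrite('pics/t2c.png',cv2.resize(im[120:280,340:500],None,fx=3.7,fy=3.7,interpolation=cv2.INTER_CUBIC))
E
```

```text
t: 1.9
eef_pos: [0.4908, -0.0936, 0.1174]
ee_rot: [-3.136, -0.005, -1.572]
force: [-1.4, -0.4, -0.1]
width: 0.0441
[ 0.49300516 -0.09315868  0.12037122]
```

```bash
python3 -m jog '[[-4,11,0,0,0,0],[0,0,-35,0,0,0],[0,0,-30,0,0,0],[0,0,-4,0,0,0],[0,0,0,0,0,0]]' 0.5 30; python3 -m jog '[[0,0,0,0,0,0],[0,0,0,0,0,0],[0,0,0,0,0,0],[0,0,0,0,0,0]]' 0 30
```

```text
t: 2.45
eef_pos: [0.4946, -0.0759, 0.0603]
ee_rot: [-3.117, -0.005, -1.562]
force: [0.3, 0.0, 1.0]
width: 0.044
t: 2.85
eef_pos: [0.4985, -0.0749, 0.0663]
ee_rot: [-3.108, -0.005, -1.558]
force: [4.3, -4.9, -11.8]
width: 0.0181
```

```bash
python3 -m jog '[[-2,0,0,0,0,0],[-2,0,0,0,0,0]]' 0.45 30;python3 -m jog '[[-8,-5,-8,0,0,0],[-3,-1,-9,0,0,0],[0,0,-3,0,0,0]]' 0.45 30
```

```text
t: 3.05
eef_pos: [0.4954, -0.075, 0.0676]
ee_rot: [-3.106, -0.004, -1.559]
force: [-0.0, -0.5, 0.3]
width: 0.0294
t: 3.35
eef_pos: [0.4834, -0.0813, 0.0472]
ee_rot: [-3.104, -0.003, -1.559]
force: [-0.7, -0.1, -0.1]
width: 0.0391
```

```bash
python3 -c "
from h import *
for i in range(3):
    s=status.get_state();print(s['t'],s['eef_pos'],s['ee_rot'],s['width'],s['force']);grab('top')"
```

```text
3.35 [ 0.48337789 -0.08129559  0.04724961] [-3.10369022 -0.00343553 -1.55933042] 0.03907772432303962 [-0.6925315  -0.14525833 -0.12110489]
3.4 [ 0.48332313 -0.08127827  0.04701842] [-3.10428349 -0.00358466 -1.55924344] 0.03947439479113582 [-0.85641551 -0.14696886 -0.38342824]
3.45 [ 0.48383778 -0.08118493  0.04751145] [-3.10391042 -0.00368277 -1.55896892] 0.03952989184861975 [ 0.12641109  0.27902771 -0.08802076]
```

```bash
python3 -m jog '[[3,0,0,0,0.02,0],[0,0,-1,0,0.01,0],[-1,0,-1,0,0,0],[-1,0,-1,0,0,0]]' 0 30
```

```text
t: 3.9
eef_pos: [0.4859, -0.0796, 0.0455]
ee_rot: [-3.134, -0.002, -1.558]
force: [-1.3, -1.7, 14.3]
width: 0.0191
```

```bash
python3 -m jog '[[-4,-8,0,0,0,0],[-3,-8,0,0,0,0],[-2,-8,0,0,0,0],[-1,-8,0,0,0,0],[0,-9,0,0,0,0],[1,-9,0,0,0,0],[2,-8,0,0,0,0]]'
```

```text
t: 4.6
eef_pos: [0.4663, -0.1315, 0.0454]
ee_rot: [3.129, 0.006, -1.554]
force: [-15.2, -0.3, 15.8]
width: 0.0173
```

```bash
python3 -m jog '[[8,-4,0,0,0,0],[5,-6,0,0,0,0],[1,-3,0,0,0,0],[1,-1,0,0,0,0]]'; python3 -c "
from h import *
s=status.get_state();print(s['eef_pos'],s['ee_rot'],s['width'],s['force'])"
```

```text
t: 5.0
eef_pos: [0.4676, -0.1477, 0.0455]
ee_rot: [3.105, 0.005, -1.556]
force: [-1.8, 2.4, 1.8]
width: 0.0137
[ 0.46764056 -0.14770293  0.04547272] [ 3.1053495   0.00529622 -1.55635252] 0.01374080824095893 [-1.8109998   2.36183064  1.833196  ]
```

```bash
python3 -m jog '[[0,0,0,0,0,0],[0,0,0,0,0,0]]' 0.5; python3 -m jog '[[-3,0,40,0,-0.03,0],[-10,10,50,0,0,0],[-10,40,20,0,0,0],[-10,45,0,0,0,0],[0,45,0,0,0,0],[0,45,0,0,0,0]]' 0.9
python3 - <<'E'
from h import *
im=grab('top','t3');print(status.get_state()['ee_rot'])
cv2.imwrite('pics/t3c.png',cv2.resize(im[130:260,380:460],None,fx=4.6,fy=4.6,interpolation=cv2.INTER_CUBIC))
E
```

```text
t: 5.2
eef_pos: [0.4681, -0.1477, 0.0454]
ee_rot: [3.106, 0.005, -1.557]
force: [1.2, -0.3, -0.1]
width: 0.0248
t: 5.8
eef_pos: [0.4357, 0.0406, 0.1589]
ee_rot: [3.14, 0.007, -1.564]
force: [1.4, 0.1, -0.0]
width: 0.0721
[ 3.14159013  0.00866975 -1.56095619]
```

View pics/t3c.png

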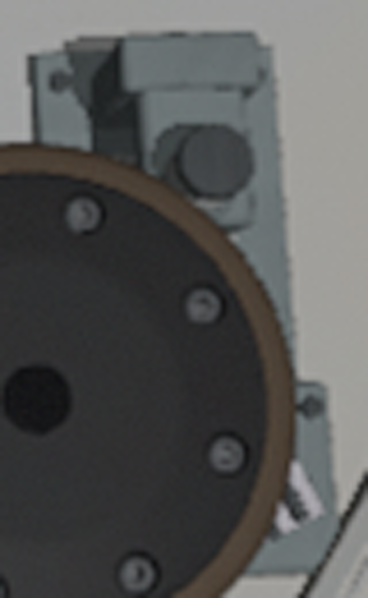

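The arm hides the lever from above, so I'll move on towards the mallet and look back at the lever from there.

```bash
python3 -m jog '[[18,28,0,0,0,0.14],[18,28,0,0,0,0.14],[18,28,0,0,0,0.14],[18,28,0,0,0,0.14],[18,28,0,0,0,0.14],[18,28,-5,0,0,0.12]]' 1
python3 - <<'E'
from h import *
s=status.get_state();print(s['eef_pos'],s['ee_rot'],s['width'])
im=grab('top','t4');sc=grab('scene','s4')
f=lambda im,x,y,w,h,k:cv2.resize(im[y:y+h,x:x+w],None,fx=k,fy=k,interpolation=cv2.INTER_CUBIC)
a=f(im,380,130,80,130,4.6);b=f(sc,220,110,130,140,2.1);c=f(sc,340,200,110,115,2.5)
o=np.zeros((598,680,3),np.uint8);o[:,:368]=a;o[:294,370:643]=b;o[300:587,370:645]=c;cv2.imwrite('pics/c4.png',o)
E
```

```text
t: 6.45
eef_pos: [0.5475, 0.2247, 0.1562]
ee_rot: [-3.133, 0.009, -0.703]
force: [0.3, -0.6, 1.2]
width: 0.0877
[0.54749065 0.22473659 0.15617196] [-3.13349551  0.00912756 -0.70251556] 0.08769093406948611Traceback (most recent call last):
  File "<stdin>", line 6, in <module>
ValueError: could not broadcast input array from shape (288,275,3) into shape (287,275,3)
```

Run:
```python
from h import *
im=cv2.imread('pics/t4.png');sc=cv2.imread('pics/s4.png')
f=lambda im,x,y,w,h,k:cv2.resize(im[y:y+h,x:x+w],None,fx=k,fy=k,interpolation=cv2.INTER_CUBIC)
a=f(im,380,130,80,130,4.6);b=f(sc,220,110,130,140,2.1);c=f(sc,340,200,110,115,2.5)
o=np.zeros((598,680,3),np.uint8);o[:,:368]=a;o[:294,370:643]=b;o[300:588,370:645]=c;cv2.imwrite('pics/c4.png',o)
```

```text
(no output)
```

View pics/c4.png

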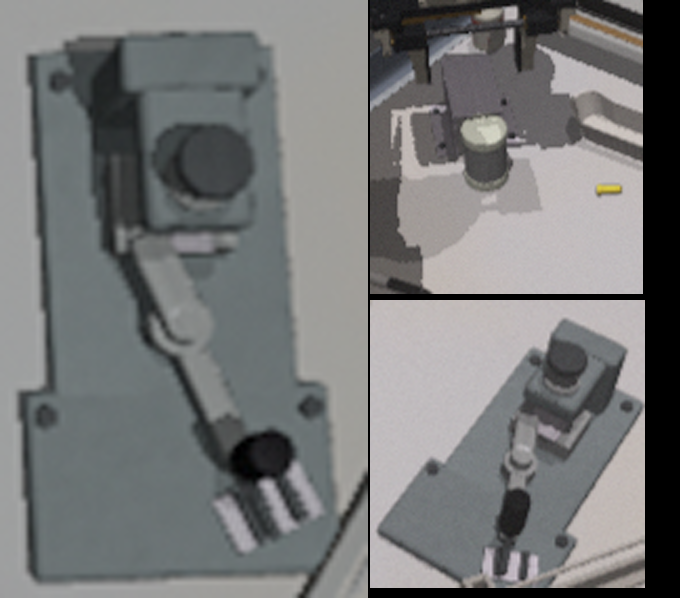

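The lever has swung round to the ridges, with the knob top at about (268,455) in the crop. I'll measure its angle against the notch.

Run:
```python
from h import *
pv=np.array([.5433,-.1175])
for n in('t4','top0'):
    im=cv2.imread(f'pics/{n}.png')[215:238,385:450]
    g=im.max(2);m=(g<40).astype(np.uint8);N,l,s,c=cv2.connectedComponentsWithStats(m)
    for i in range(1,N):
        if s[i,4]>25:
            p=c[i]+[385,215];k=ray('top',p,.072)[0][:2];e=k-pv;print(n,p,s[i],k,np.hypot(*e),np.arctan2(-e[1],-e[0]))
A=lambda p:np.array(p,float)/4.6+[380,130]-.5+.5/4.6
for p,z in(([266,452],.074),([247,515],.026),([287,492],.026),([266,506],.024)):
    k=ray('top',A(p),z)[0][:2];e=k-pv;print(p,np.hypot(*e),np.arctan2(-e[1],-e[0]))
# angle sweep projections of knob top and pointer
for a in(.4,.45,.5,.55):
    d=-np.array([np.cos(a),np.sin(a)]);q=np.array([[*(pv+d*.066),.074],[*(pv+d*.088),.022],[*(pv+d*.095),.026]])
    print(a,((proj('top',q)+.5-.5/4.6-[380,130])*4.6).round().tolist(),((proj('scene',q)-[340,200])*2.5+[370,300]).round().tolist())
```

```text
t4 [436.03571429 228.97321429] [ 44   9  14  11 112] [ 0.48138708 -0.14059221] 0.06607919504278 0.3569975308813464
top0 [402.22131148 225.16393443] [ 10   5  15  12 122] [ 0.48718546 -0.07613092] 0.06971543833505865 -0.635275287109874
[266, 452] 0.06506084727786973 0.39885686838421547
[247, 515] 0.087504399113675 0.3419250799071134
[287, 492] 0.08599343930590549 0.5767173097148364
[266, 506] 0.08702213114115794 0.4542744209909467
0.4 [[267.0, 454.0], [256.0, 513.0], [265.0, 527.0]] [[511.0, 494.0], [497.0, 555.0], [497.0, 560.0]]
0.45 [[274.0, 451.0], [265.0, 509.0], [275.0, 523.0]] [[515.0, 495.0], [503.0, 557.0], [503.0, 562.0]]
0.5 [[281.0, 447.0], [274.0, 504.0], [284.0, 518.0]] [[520.0, 496.0], [509.0, 558.0], [509.0, 563.0]]
0.55 [[288.0, 444.0], [283.0, 499.0], [294.0, 513.0]] [[524.0, 496.0], [515.0, 558.0], [515.0, 564.0]]
```

The lever reads 0.36–0.40 rad and the notch 0.455, so the pointer is about 5 mm off. I'll go back and centre it by closing the jaws tangentially at the exact place.

```bash
python3 -m jog '[[-9,-46,0,0,0,-0.06],[-9,-46,0,0,0,-0.06],[-9,-46,0,0,0,-0.06],[-9,-46,0,0,0,-0.06],[-8,-46,0,0,0,-0.06],[-8,-46,0,0,0,-0.06],[-6,-46,0,0,0,-0.05],[-5,-35,-10,0,0,0],[0,-5,-15,0,0,0],[0,0,0,0,0,0]]' 0.5
```

```text
t: 7.55
eef_pos: [0.4823, -0.1456, 0.1273]
ee_rot: [-3.131, 0.006, -1.129]
force: [0.3, 1.2, 0.3]
width: 0.0441
```

```bash
python3 -m jog '[[1,-1,-40,0,0,0],[0,0,-30,0,0,0],[0,0,-8,0,0,0],[0,0,-2,0,0,0]]' 0.45; python3 -c "
from h import *
for i in range(2):
    s=status.get_state();print(s['eef_pos'],s['ee_rot'],s['width'],s['force']);grab('top')"
```

```text
t: 7.95
eef_pos: [0.4864, -0.1456, 0.0487]
ee_rot: [-3.125, 0.002, -1.128]
force: [-0.7, 0.0, 0.7]
width: 0.0397
[ 0.48644139 -0.14561123  0.0486896 ] [-3.12522524e+00  2.41486581e-03 -1.12805209e+00] 0.039656914527803 [-0.6724315   0.00647014  0.71064843]
[ 0.48661128 -0.14553627  0.04887536] [-3.12486577e+00  2.30372859e-03 -1.12790315e+00] 0.0393459920187919 [ 0.03437701 -0.23112493 -0.32979235]
```

```bash
python3 -m jog '[[-2,-1,-1,0,0,0],[-1,0,-1,0,0,0],[-1,0,-1,0,0,0],[-1,0,-1,0,0,0]]' 0 20;  python3 -c "
from h import *
s=status.get_state();print(s['eef_pos'],s['ee_rot'],s['width'],s['force'])"
```

```text
t: 8.45
eef_pos: [0.4854, -0.1461, 0.0498]
ee_rot: [-3.116, -0.002, -1.126]
force: [1.3, -0.3, 4.5]
width: 0.0195
[ 0.48537334 -0.14613017  0.04977328] [-3.11623973e+00 -1.85107547e-03 -1.12604509e+00] 0.019482940442335967 [ 1.3250865  -0.25093883  4.51884188]
```

```bash
python3 -m jog '[[-1,0,0,0,0,0],[-1,0,0,0,0,0],[-1,0,-1,0,0,0]]' 0.5 20; python3 -m jog '[[0,0,45,0,0,0],[0,0,45,0,0,0],[6,44,15,0,0,0.05],[9,46,0,0,0,0.06],[9,46,0,0,0,0.06],[9,46,0,0,0,0.06],[9,46,0,0,0,0.06],[9,46,0,0,0,0.06],[9,46,0,0,0,0.05],[9,42,0,0,0,0],[5,10,0,0,0,0],[0,0,0,0,0,0]]' 1 50
python3 - <<'E'
from h import *
s=status.get_state();print(s['eef_pos'],s['ee_rot'],s['width'])
im=grab('top','t5')
pv=np.array([.5433,-.1175])
g=im[215:238,385:455].max(2);N,l,st,c=cv2.connectedComponentsWithStats((g<40).astype(np.uint8))
for i in range(1,N):
    if st[i,4]>25: p=c[i]+[385,215];k=ray('top',p,.072)[0][:2];e=k-pv;print(p,k,np.arctan2(-e[1],-e[0]))
E
```

```text
t: 8.75
eef_pos: [0.4821, -0.1461, 0.0492]
ee_rot: [-3.115, -0.002, -1.126]
force: [1.2, -1.3, 0.5]
width: 0.0376
t: 9.95
eef_pos: [0.5512, 0.2396, 0.1553]
ee_rot: [-3.122, 0.001, -0.715]
force: [-0.8, -0.8, 0.3]
width: 0.0878
[0.55119256 0.23958462 0.15528646] [-3.12175634e+00  1.25506236e-03 -7.15381709e-01] 0.08777118282439472
[435.81034483 229.06896552] [ 0.48119436 -0.14015879] 0.3498360115303691
```

Run:
```python
from h import *
sc=grab('scene','s5');im=cv2.imread('pics/t5.png');i0=cv2.imread('pics/top0.png');s0=cv2.imread('pics/scene0.png')
f=lambda im,x,y,w,h,k:cv2.convertScaleAbs(cv2.resize(im[y:y+h,x:x+w],None,fx=k,fy=k,interpolation=cv2.INTER_CUBIC),alpha=1.4)
o=np.vstack([np.hstack([f(im,420,215,36,34,8),f(sc,380,270,36,34,8)]),np.hstack([f(i0,420,215,36,34,8),f(s0,380,270,36,34,8)])]);cv2.imwrite('pics/c5.png',o);print(o.shape)
```

```text
(544, 576, 3)
```

View pics/c5.png

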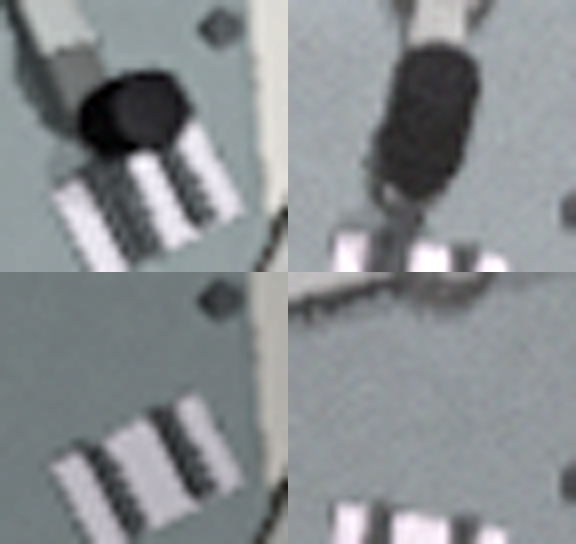

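The dark band in the c5 crop is the left ridge plus the pointer beside it, inside the gap. Roughly 7 mm of white is left, so the pointer is about 4 mm off centre, inside the 9 mm limit. Now the mallet.

```bash
python3 -m jog '[[1,-18,0,-0.015,0.013,0],[0,0,-40,0,0,0],[0,0,-40,0,0,0],[0,0,-30,0,0,0],[-1,0,-9,0,0,0],[-1,0,-2,0,0,0]]' 1 50;  python3 -c "
from h import *
s=status.get_state();print(s['eef_pos'],s['ee_rot'],s['width'],s['force'])"
```

```text
t: 10.65
eef_pos: [0.5496, 0.2083, 0.0348]
ee_rot: [3.142, 0.0, -0.725]
force: [-0.2, -0.1, -0.2]
width: 0.0878
[0.5495911  0.20826426 0.03477042] [ 3.14153366e+00  2.39693534e-04 -7.25124683e-01] 0.08779291213831922 [-0.16483027 -0.06089473 -0.2488402 ]
```

```bash
python3 -m jog '[[2,10,0,0,0,0],[-1,0,-1,0,0,0]]' 1 50; python3 -m jog '[[-1,0,-1,0,0,0],[-1,0,-1,0,0,0],[-1,0,-1,0,0,0],[-1,0,-1,0,0,0]]' 0 50; python3 -c "
from h import *
s=status.get_state();print(s['eef_pos'],s['ee_rot'],s['width'],s['force'])"
```

```text
t: 10.85
eef_pos: [0.5519, 0.218, 0.0361]
ee_rot: [-3.14, -0.001, -0.726]
force: [0.3, -0.8, 0.3]
width: 0.0877
t: 11.25
eef_pos: [0.5492, 0.2198, 0.0355]
ee_rot: [-3.134, -0.002, -0.725]
force: [-1.0, -0.3, 0.5]
width: 0.0611
[0.54916228 0.21981089 0.03545029] [-3.13379392e+00 -1.68793667e-03 -7.25288118e-01] 0.06110139160213691 [-1.04067942 -0.34276965  0.46474131]
```

Fingers are still closing.

```bash
python3 -m jog '[[0,0,-1,0,0,0],[0,0,-1,0,0,0],[0,0,-1,0,0,0]]' 0 50; python3 -c "
from h import *
s=status.get_state();print(s['eef_pos'],s['ee_rot'],s['width'],s['force'])"
```

```text
t: 11.55
eef_pos: [0.55, 0.2203, 0.0343]
ee_rot: [-3.132, -0.003, -0.724]
force: [-4.0, -0.2, 12.9]
width: 0.0489
[0.5500365  0.22027285 0.03426043] [-3.13170878e+00 -2.94845966e-03 -7.23917446e-01] 0.04892704511984653 [-3.97339292 -0.18237954 12.94914521]
```

```bash
python3 -m jog '[[0,0,5,0,0,0],[-6,-7,0,0,0,0],[-13,-15,0,0,0,0],[-20,-23,-1,0,0,0],[-20,-23,-1,0,0,0],[-17,-19,-1,0,0,0],[-10,-11,-1,0,0,0],[0,0,-2,0,0,0]]';  python3 -c "
from h import *
s=status.get_state();print(s['eef_pos'],s['ee_rot'],s['width'],s['force'])"
```

```text
t: 12.35
eef_pos: [0.4642, 0.1213, 0.0353]
ee_rot: [-3.119, -0.006, -0.722]
force: [-3.3, 4.8, 11.6]
width: 0.049
[0.46418328 0.12130912 0.03526368] [-3.1187427  -0.00610555 -0.72159184] 0.04904918656565314 [-3.29110341  4.826281   11.63143137]
```

```bash
python3 -m jog '[[0,0,1,-0.017,0.015,0],[0,0,-1,0,0,0]]'; python3 -m jog '[[0,0,-1,0,0,0],[0,0,-1,0,0,0],[0,0,-1,0,0,0],[0,0,-1,0,0,0]]' 1; python3 -m jog '[[0,0,40,0,0,0],[0,0,40,0,0,0],[-20,20,10,0,0,0],[-45,20,0,0,0,0],[-20,0,0,0,0,0]]'
python3 - <<'E'
from h import *
s=status.get_state();print(s['eef_pos'],s['ee_rot'],s['width'])
im=grab('top','t6');sc=grab('scene','s6')
f=lambda im,x,y,w,h,k:cv2.resize(im[y:y+h,x:x+w],None,fx=k,fy=k,interpolation=cv2.INTER_CUBIC)
cv2.imwrite('pics/c6.png',np.hstack([f(im,200,130,120,130,3.3),f(sc,220,140,120,130,3.3)]))
E
```

```text
t: 12.55
eef_pos: [0.463, 0.1202, 0.0356]
ee_rot: [3.141, -0.006, -0.722]
force: [1.2, -0.4, 2.5]
width: 0.0488
t: 12.95
eef_pos: [0.4623, 0.1198, 0.0302]
ee_rot: [3.139, -0.005, -0.722]
force: [-0.1, 0.7, 0.4]
width: 0.0755
t: 13.45
eef_pos: [0.3759, 0.1598, 0.1209]
ee_rot: [3.134, -0.004, -0.727]
force: [-0.8, 1.4, -0.7]
width: 0.0878
[0.37586539 0.15977913 0.12092897] [ 3.13357994 -0.00374056 -0.72709998] 0.0878130553494048
```

View pics/c6.png

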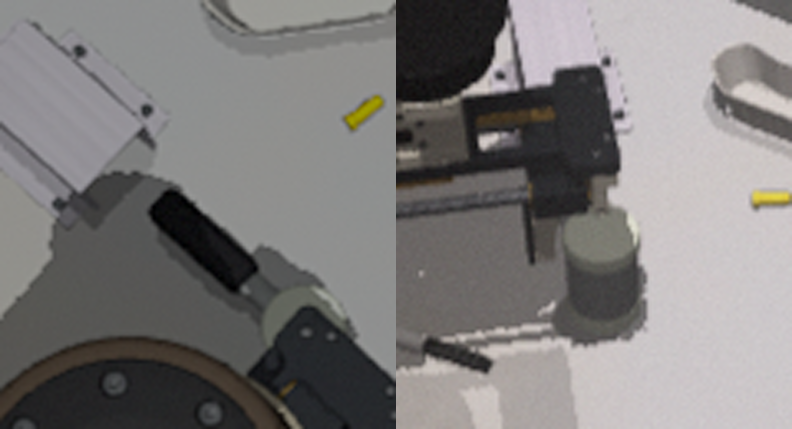

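The mallet is upright and released. In the c6 crop its handle runs from about (168,205) to (240,275), clear of the holster.

Run:
```python
from h import *
im=cv2.imread('pics/t6.png')[180:222,240:285]
N,l,st,c=cv2.connectedComponentsWithStats((im.max(2)<45).astype(np.uint8))
i=1+np.argmax(st[1:,4]);ys,xs=np.where(l==i);pts=np.c_[xs+240,ys+180];P=ray('top',pts,.046)[:,:2]
r=cv2.minAreaRect(P.astype(np.float32)*1000);m=P.mean(0);w,v=np.linalg.eigh(np.cov(P.T));print(st[i],m,np.array(r[0]),r[1],r[2],np.arctan(v[1,1]/v[0,1]))
a=np.arctan(v[1,1]/v[0,1]);d=np.array([np.cos(a),np.sin(a)]);cen=np.array(r[0])/1000
print('head est',cen-d*.0825,'grip66',cen-d*.0165)
```

```text
[  5   7  33  32 442] [0.52828418 0.19649934] [528.31323242 196.64572144] (73.96292114257812, 24.00725555419922) 49.307647705078125 0.844871554267107
head est [0.47354748 0.13494514] grip66 [0.51736008 0.1843056 ]
```

Run:
```python
from h import *
print(ray('scene',[281.5,212.7],.076), proj('scene',[[.4735,.135,.076],[.4623,.1198,.076]]), proj('top',[[.4735,.135,.076],[.4623,.1198,.076]]))
im=cv2.imread('pics/t6.png');p=proj('top',[[.4735,.135,.076]])[0];print((p-[200,130])*3.3)
```

```text
[[0.46941793 0.12762552 0.076     ]] [[280.0617261  209.86488993]
 [282.17165852 216.5438434 ]] [[290.98980198 229.60234764]
 [298.89408128 235.7164805 ]]
[300.26634653 328.68774722]
```

```bash
python3 -m jog '[[45,6,0,0,0,0],[46,8,0,0,0,0],[46,8,0,0,0,0],[4,1,-20,0,0,0],[0,0,-20,0,0,0]]' 0.6 60;  python3 -c "
from h import *
s=status.get_state();print(s['eef_pos'],s['ee_rot'],s['width'],s['force'])"
```

```text
t: 14.05
eef_pos: [0.5252, 0.1836, 0.0817]
ee_rot: [3.141, -0.006, -0.72]
force: [-1.1, -0.1, -0.7]
width: 0.0547
[0.52520208 0.1836483  0.08174305] [ 3.14092262 -0.00557942 -0.71973888] 0.05472769405419502 [-1.0968405  -0.12437882 -0.7058011 ]
```

```bash
python3 -m jog '[[-7,0,-25,0,0,0],[-2,0,-22,0,0,0],[0,0,-13,0,0,0],[0,0,-2,0,0,0]]' 0.6 60; python3 -c "
from h import *
s=status.get_state();print(s['eef_pos'],s['ee_rot'],s['width'],s['force'])"
```

```text
t: 14.45
eef_pos: [0.5171, 0.1809, 0.0123]
ee_rot: [3.134, -0.005, -0.723]
force: [0.4, 0.4, 0.5]
width: 0.0527
[0.51711552 0.18090665 0.01233263] [ 3.13412023 -0.0046829  -0.7225272 ] 0.05267045057677351 [0.36425755 0.44318062 0.50522742]
```

```bash
python3 -m jog '[[-1,1,6,0,0,0],[-1,0,0,0,0,0],[-1,0,-1,0,0,0],[-1,0,-1,0,0,0],[-1,0,-1,0,0,0],[0,0,0,0,0,0]]' 0 60; python3 -c "
from h import *
s=status.get_state();print(s['eef_pos'],s['ee_rot'],s['width'],s['force'])"
```

```text
t: 15.05
eef_pos: [0.5143, 0.1827, 0.0183]
ee_rot: [3.138, -0.006, -0.722]
force: [0.0, -0.3, -1.1]
width: 0.0239
[0.51425068 0.18268129 0.01833698] [ 3.13813717 -0.00621152 -0.72194393] 0.023864697612949955 [ 0.01280567 -0.29700965 -1.08783717]
```

```bash
python3 -m jog '[[0,0,30,0,0,0],[0,0,45,0,0,0],[0,0,40,0,0,0],[15,-30,25,0,0,0],[20,-40,10,0,0,0],[20,-40,0,0,0,0],[20,-40,0,0,0,0],[20,-40,0,0,0,0],[16,-32,0,0,0,0],[10,-18,0,0,0,0],[0,0,0,0,0,0]]'
python3 - <<'E'
from h import *
s=status.get_state();print(s['eef_pos'],s['ee_rot'],s['width'],s['force'])
im=grab('top','t7');sc=grab('scene','s7')
f=lambda im,x,y,w,h,k:cv2.resize(im[y:y+h,x:x+w],None,fx=k,fy=k,interpolation=cv2.INTER_CUBIC)
cv2.imwrite('pics/c7.png',np.hstack([f(im,360,110,110,150,3.6),f(sc,360,130,110,150,3.6)]))
e=s['eef_pos'];h=e+[-.044,-.0495,.057];print(h,proj('top',[h]),proj('scene',[h]))
E
```

```text
t: 16.15
eef_pos: [0.6319, -0.0664, 0.1697]
ee_rot: [3.135, 0.001, -0.721]
force: [-0.4, 0.6, -3.9]
width: 0.0238
[ 0.63194727 -0.06643166  0.16969761] [ 3.13489603e+00  5.74969120e-04 -7.20829736e-01] 0.023811384039505078 [-0.42422626  0.60414197 -3.85204501]
[ 0.58794727 -0.11593166  0.22669761] [[444.66561697 153.98362435]] [[425.92553392 183.16812761]]
```

View pics/c7.png

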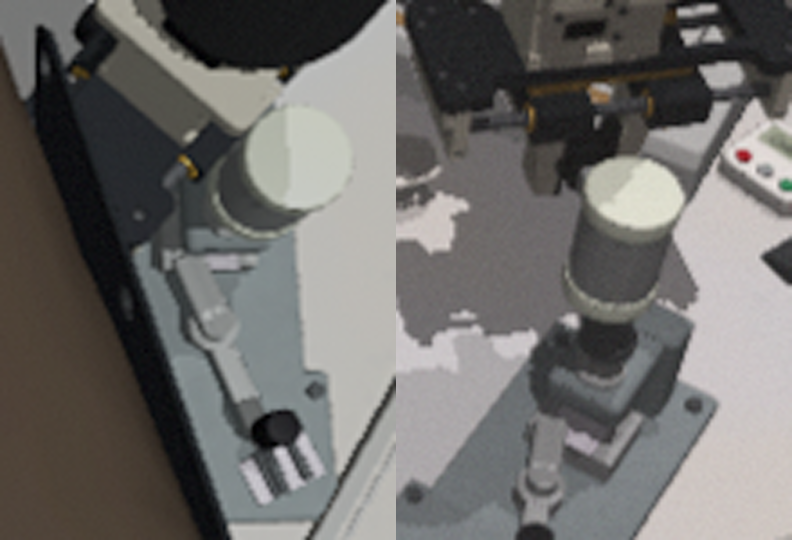

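Run:
```python
from h import *
for z in(.215,.221,.227):print(z,ray('top',[442.8,154.4],z)[0],ray('scene',[426.7,185.6],z)[0])
# punch by scene: button top seen in scene0; compare with top estimate
sc=cv2.imread('pics/scene0.png')[205:245,395:440];N,l,st,c=cv2.connectedComponentsWithStats((sc.max(2)<70).astype(np.uint8))
for i in range(1,N):
    if st[i,4]>60:print(c[i]+[395,205],st[i])
print(proj('scene',[[.5978,-.1145,.11]]))
```

```text
0.215 [ 0.59023041 -0.11615955  0.215     ] [ 0.59471228 -0.11613408  0.215     ]
0.221 [ 0.58866364 -0.11447657  0.221     ] [ 0.58895446 -0.11811547  0.221     ]
0.227 [ 0.58709688 -0.11279359  0.227     ] [ 0.58319664 -0.12009686  0.227     ]
[417.39240506 225.27848101] [ 14  11  18  19 237]
[432.11392405 236.08227848] [ 28  20  17  20 158]
[407.3372093  241.43023256] [ 6 31 18  9 86]
[[417.08404035 221.14279194]]
```

```bash
python3 -m jog '[[9,1,10,0,0,0],[0,0,5,0,0,0],[0,0,0,0,0,0]]'; python3 -c "
from h import *
s=status.get_state();print(s['eef_pos'],s['ee_rot'],s['width'],s['force'])"
```

```text
t: 16.55
eef_pos: [0.6379, -0.0609, 0.1839]
ee_rot: [3.134, 0.004, -0.718]
force: [-0.4, -0.5, -2.9]
width: 0.0238
[ 0.63788659 -0.0609293   0.18394137] [ 3.13392174  0.00411805 -0.71809521] 0.023837213497204853 [-0.3794023  -0.51505521 -2.8731525 ]
```

```bash
python3 -m jog '[[3,-4,-32,0,0,0],[0,0,-40,0,0,0],[0,0,25,0,0,0],[0,0,30,0,0,0],[0,0,0,0,0,0]]'
python3 - <<'E'
from h import *
s=status.get_state();print(s['eef_pos'],s['ee_rot'],s['width'],s['force'])
im=grab('top','t8');sc=grab('scene','s8')
f=lambda im,x,y,w,h,k:cv2.resize(im[y:y+h,x:x+w],None,fx=k,fy=k,interpolation=cv2.INTER_CUBIC)
cv2.imwrite('pics/c8.png',np.hstack([f(im,360,110,110,150,3.6),f(sc,360,130,110,150,3.6)]))
E
```

```text
t: 17.05
eef_pos: [0.6394, -0.0609, 0.1663]
ee_rot: [3.136, 0.003, -0.712]
force: [0.3, -0.1, -2.3]
width: 0.0239
[ 0.63940666 -0.06089236  0.16630607] [ 3.13568785e+00  3.00100719e-03 -7.12357129e-01] 0.02385187770846511 [ 0.34079805 -0.12738721 -2.33341013]
```

View pics/c8.png

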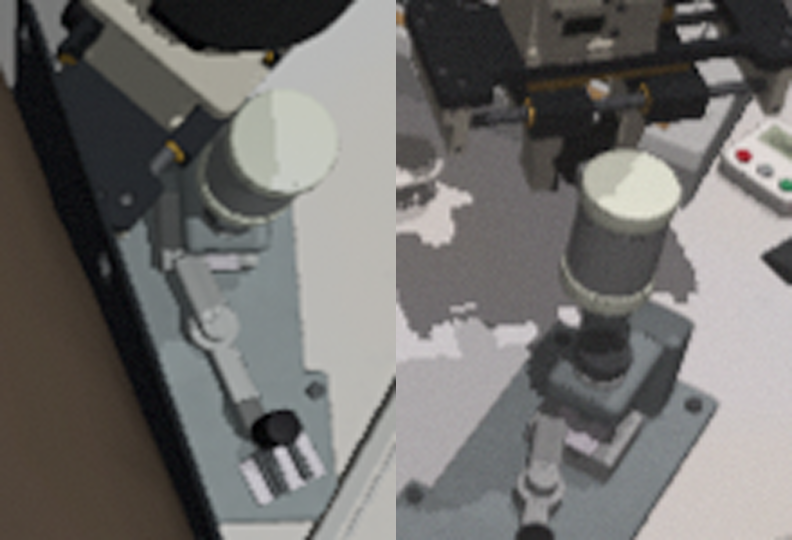

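```bash
python3 -m jog '[[0,-3,8,0,0,0],[0,0,0,0,0,0],[0,0,-40,0,0,0],[0,0,-30,0,0,0]]'; python3 -c "
from h import *
s=status.get_state();print(s['eef_pos'],s['qd'],s['force'])"
```

```text
t: 17.55
eef_pos: [0.641, -0.0627, 0.104]
ee_rot: [3.141, -0.0, -0.711]
force: [2.3, 10.0, 16.5]
width: 0.0234
[ 0.64102351 -0.06268146  0.10401213] [ 0.01340395  0.22331986 -0.22475292  0.04683531  0.62248348 -0.0041741 ] [ 2.25657304 10.00694878 16.54875385]
```

```bash
python3 -m jog '[[0,0,25,0,0,0],[0,0,40,0,0,0],[0,10,10,0,0,0],[10,40,0,0,0,0],[0,40,0,0,0,0]]'
python3 - <<'E'
from h import *
s=status.get_state();print(s['eef_pos'],s['ee_rot'],s['width'],s['force'])
im=grab('top','t9');sc=grab('scene','s9');s0=cv2.imread('pics/scene0.png')
f=lambda im,x,y,w,h,k:cv2.resize(im[y:y+h,x:x+w],None,fx=k,fy=k,interpolation=cv2.INTER_CUBIC)
o=np.hstack([f(im,360,90,110,150,2.6),f(sc,340,90,110,150,2.6),np.vstack([f(sc,385,200,60,50,3.6)[:180],f(s0,385,200,60,50,3.6)[:180],np.zeros((30,216,3),np.uint8)])]);cv2.imwrite('pics/c9.png',o);print(o.shape)
E
```

```text
t: 18.05
eef_pos: [0.6479, 0.0257, 0.174]
ee_rot: [3.135, 0.006, -0.719]
force: [-0.2, -0.2, -4.2]
width: 0.0235
[0.64791599 0.02566927 0.17402583] [ 3.13462179  0.00608933 -0.71869409] 0.0235251033424868 [-0.18773066 -0.20632308 -4.21660808]
(390, 788, 3)
```

View pics/c9.png

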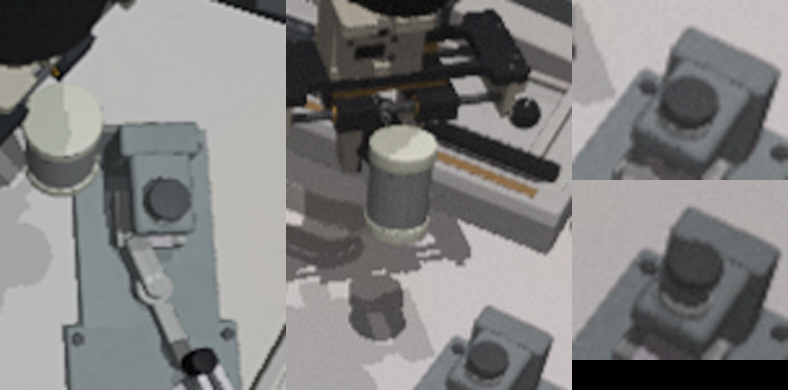

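Run:
```python
from h import *
print('pred14',np.diff(proj('scene',[[.5978,-.1145,.11],[.5978,-.1145,.096]]),axis=0),np.diff(proj('top',[[.5978,-.1145,.11],[.5978,-.1145,.096]]),axis=0))
for cam,a,b,roi in(('scene','scene0','s9',(213,222,402,436)),('top','top0','t9',(148,182,410,445))):
    for n in(a,b):
        im=cv2.imread(f'pics/{n}.png').max(2)
        if cam=='scene':
            N,l,st,c=cv2.connectedComponentsWithStats((im[205:245,395:440]<70).astype(np.uint8));j=l[18,22];print(n,j,st[j],c[j]+[395,205])
        else:
            N,l,st,c=cv2.connectedComponentsWithStats((im[145:185,410:445]<62).astype(np.uint8));j=l[20,16];print(n,j,st[j],c[j]+[410,145])
im=[cv2.imread(f'pics/{n}.png').max(2)[205:240,417] for n in('scene0','s9')]
print(im[0].tolist());print(im[1].tolist())
```

```text
pred14 [[-1.17726443  4.4979295 ]] [[-1.78818355  1.6824893 ]]
scene0 1 [ 14  11  18  19 237] [417.39240506 225.27848101]
s9 0 [   0    0   45   40 1539] [416.06432749 222.55750487]
top0 3 [  3  12  22  17 301] [423.71428571 164.59468439]
t9 0 [   0    0   35   40 1354] [427.43131462 164.33530281]
[179, 175, 145, 103, 111, 115, 114, 112, 110, 110, 109, 91, 69, 67, 62, 67, 65, 63, 69, 67, 67, 69, 66, 54, 42, 46, 53, 56, 53, 54, 88, 109, 85, 84, 108]
[195, 198, 165, 120, 125, 127, 132, 125, 128, 133, 122, 114, 125, 132, 128, 123, 92, 76, 76, 72, 76, 74, 74, 75, 72, 77, 77, 65, 56, 50, 53, 101, 101, 99, 122]
```

The button's upper edge in the scene view dropped 4.65 px. A full 14 mm stroke predicts 4.5 px, so the punch is home. Now I'll stand the mallet back on its earlier spot.

```bash
python3 -m jog '[[-20,25,0,0,0,0],[-25,30,0,0,0,0],[-25,30,0,0,0,0],[-25,30,0,0,0,0],[-22,25,-10,0,0,0],[-10,10,-30,0,0,0],[0,0,-30,0,0,0],[0,0,-30,0,0,0],[0,0,-15,0,0,0],[0,0,0,0,0,0]]'
python3 - <<'E'
from h import *
s=status.get_state();print(s['eef_pos'],s['ee_rot'],s['width'],s['force'])
sc=grab('scene','s10');top=grab('top','t10')
E
```

```text
t: 19.15
eef_pos: [0.511, 0.1853, 0.0493]
ee_rot: [3.133, 0.01, -0.712]
force: [0.1, 0.2, -3.8]
width: 0.0234
[0.51099893 0.18525154 0.04925433] [ 3.13336191  0.00961938 -0.71215942] 0.02341871458653952 [ 0.14773151  0.19921812 -3.84571945]
```

```bash
python3 -m jog '[[0,0,-12,0,0,0],[0,0,-8,0,0,0],[0,0,-3,0,0,0]]'; for i in 1 2 3; do python3 -m jog '[[0,0,-4,0,0,0]]'; done
```

```text
t: 19.55
eef_pos: [0.5144, 0.1871, 0.0297]
ee_rot: [-3.141, 0.007, -0.712]
force: [0.7, 1.0, -3.0]
width: 0.0237
t: 19.65
eef_pos: [0.5147, 0.1871, 0.0256]
ee_rot: [-3.141, 0.007, -0.712]
force: [-0.7, 0.5, -2.4]
width: 0.0236
t: 19.75
eef_pos: [0.5149, 0.1871, 0.0215]
ee_rot: [-3.14, 0.007, -0.712]
force: [0.5, -0.6, -2.5]
width: 0.0233
t: 19.85
eef_pos: [0.515, 0.1872, 0.0173]
ee_rot: [-3.14, 0.007, -0.712]
force: [1.4, 0.3, -3.1]
width: 0.0235
```

```bash
for i in 1 2 3; do python3 -m jog '[[0,0,-3,0,0,0]]'|egrep 'pos|force'; done
python3 - <<'E'
from h import *
sc=grab('scene','s11');top=grab('top','t11')
f=lambda im,x,y,w,h,k:cv2.resize(im[y:y+h,x:x+w],None,fx=k,fy=k,interpolation=cv2.INTER_CUBIC)
cv2.imwrite('pics/c11.png',np.hstack([f(top,250,180,80,80,4.9),f(sc,245,170,80,80,4.9)]))
E
```

```text
eef_pos: [0.515, 0.1872, 0.014]
force: [0.5, -0.8, -3.2]
eef_pos: [0.5151, 0.1873, 0.0108]
force: [-0.7, 0.0, -3.9]
eef_pos: [0.5155, 0.1875, 0.0079]
force: [-3.8, 1.2, 15.8]
```

View pics/c11.png

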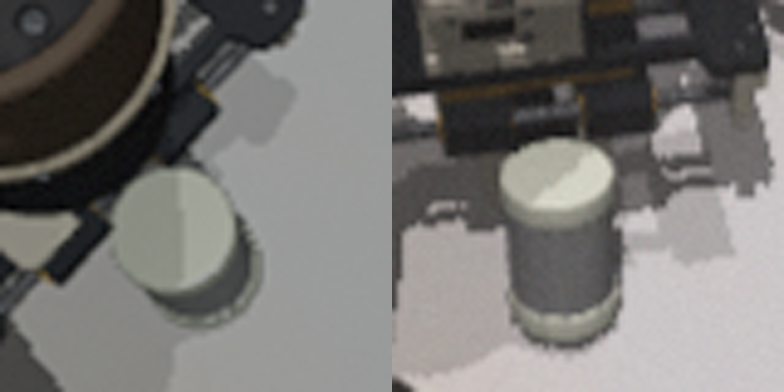

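The base is touching with the TCP at z≈9 mm instead of about 18.5 mm, so the mallet has rotated head-up in the grip. I'll estimate the tilt from the images.

Run:
```python
from h import *
T=lambda p:np.array(p)/4.9+[250,180]-.4
S=lambda p:(np.array(p)-[392,0])/4.9+[245,170]-.4
d=np.array([.66,.75])
for th in(0,.1,.2,.3):
    # model: grip at TCP+19mm up; mallet rotated head-up
    g=np.array([.515,.187]);a=[]
    for (x,z) in((-66,38),(-66,-38)):
        xx=x*np.cos(th)+z*np.sin(th);zz=-x*np.sin(th)+z*np.cos(th)
        a.append([*(g+d*xx/1000),.027+zz/1000])
    print(th,np.round((proj('top',a)+.4-[250,180])*4.9).tolist(),np.round((proj('scene',a)+.4-[245,170])*4.9+[392,0]).tolist())
```

```text
0 [[197.0, 253.0], [203.0, 270.0]] [[559.0, 214.0], [564.0, 324.0]]
0.1 [[189.0, 244.0], [209.0, 274.0]] [[557.0, 197.0], [565.0, 320.0]]
0.2 [[179.0, 234.0], [213.0, 277.0]] [[555.0, 180.0], [565.0, 315.0]]
0.3 [[168.0, 224.0], [216.0, 279.0]] [[553.0, 162.0], [566.0, 309.0]]
```

Both views give a tilt of about 0.21 rad, which agrees with the contact height. I'll lift, rotate the tool to level the mallet, then lower again.

```bash
python3 -m jog '[[0,0,22,0,0,0],[0,0,0,0.08,-0.07,0],[0,0,0,0.077,-0.069,0],[0,0,0,0,0,0]]';python3 -m jog '[[0,0,-3,0,0,0]]'
```

```text
t: 20.65
eef_pos: [0.5154, 0.1877, 0.0305]
ee_rot: [-2.925, 0.003, -0.71]
force: [0.7, -0.2, -3.2]
width: 0.0233
t: 20.75
eef_pos: [0.5157, 0.1877, 0.0281]
ee_rot: [-2.924, 0.002, -0.71]
force: [0.7, 1.0, -3.5]
width: 0.0238
```

```bash
for i in 1 2 3 4 ; do python3 -m jog '[[0,0,-3,0,0,0]]'|egrep 'pos|force:'; done
```

```text
eef_pos: [0.5158, 0.1877, 0.025]
force: [0.9, 0.4, -3.5]
eef_pos: [0.5161, 0.1881, 0.0217]
force: [-0.1, 0.6, -3.2]
eef_pos: [0.5167, 0.1886, 0.0183]
force: [-2.0, 0.4, 6.5]
eef_pos: [0.518, 0.1897, 0.0159]
force: [-2.6, 0.8, 18.4]
```

Contact came at z≈0.019, as it should for a level mallet. Releasing.

```bash
python3 -m jog '[[0,0,1,0,0,0],[0,0,-1,0,0,0],[0,0,-1,0,0,0],[0,0,-1,0,0,0],[0,0,-1,0,0,0]]' 0.7; python3 -m jog '[[2,2,25,0,0,0],[5,5,40,0,0,0],[10,10,45,-0.08,0.07,0],[30,20,30,-0.077,0.069,0],[40,20,0,0,0,0],[40,20,0,0,0,0],[0,0,0,0,0,0]]'
python3 - <<'E'
from h import *
s=status.get_state();print(s['eef_pos'],s['force'])
sc=grab('scene','s12');top=grab('top','t12')
f=lambda im,x,y,w,h,k:cv2.resize(im[y:y+h,x:x+w],None,fx=k,fy=k,interpolation=cv2.INTER_CUBIC)
o=np.hstack([f(top,210,140,100,120,2.6),f(top,380,140,75,120,2.6),f(sc,230,140,110,120,2.6)]);cv2.imwrite('pics/c12.png',o);print(o.shape)
E
```

```text
t: 21.65
eef_pos: [0.5194, 0.1911, 0.0124]
ee_rot: [-2.924, 0.001, -0.706]
force: [0.8, -0.4, 0.6]
width: 0.0574
t: 22.35
eef_pos: [0.6461, 0.2666, 0.1536]
ee_rot: [-3.138, 0.004, -0.708]
force: [-0.6, -1.1, -0.4]
width: 0.0615
[0.64605511 0.26656637 0.1536347 ] [-0.60946206 -1.05335607 -0.37591271]
(312, 741, 3)
```

View pics/c12.png

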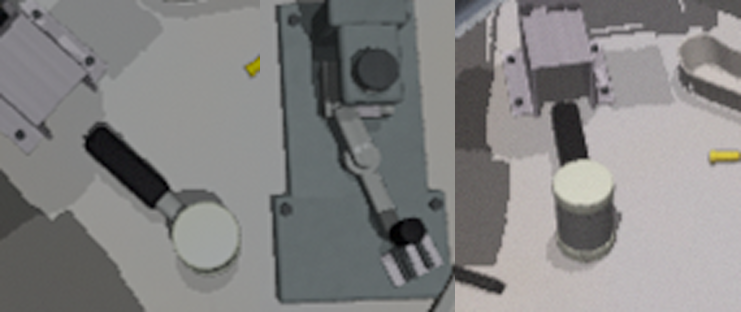

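The mallet stands upright and released, and its handle is clear of the holster. The punch is down and the lever is in its notch, so I'm handing the job in.

```bash
python3 -c "
from h import *
print(workorder.job_done())"
```

```text
the job is handed in; nothing more can be done
None
```

I carried out all the steps and handed the job in at about 22.4 s of the 54 s allowed. No verdict was reported, so what follows rests on my own checks.

- **Lever:** The pointer is between the two ridges, but about 4–5 mm off the notch's middle, against the 9 mm limit. I went back to centre it. The jaws closed on the knob at 0.459 rad, which matches the notch at 0.454, but the camera put the lever at 0.35–0.40 both before and after. The two readings disagree by about 3 mm and I did not resolve it.
- **Mallet out of the holster:** I drew it out by the head, stood it clear and let go. I then took it again by its handle, about 66 mm from the head's axis.
- **Punch:** I struck two quick blows from above. The button dropped 4.65 px in the scene view, against about 4.5 px for the full 14 mm stroke, so it reads as fully home. I did not measure the punch's speed; it is inferred from the commanded drop of 0.3–0.4 m/s.
- **Mallet at the end:** The blows turned it about 0.21 rad in the grip, which first contact with the bench showed. I tilted the tool to level it before letting go. The last picture shows it upright and released, with the handle about 78 mm in front of the holster mouth at the grip point, and the arm well clear.

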